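Slide the pepper mill home

ROBOT

A 6-joint arm with a two-finger parallel gripper is mounted at the origin on the work surface. World frame = base frame: x ahead of the robot, y to its left, z up, the work surface at z = 0. Lengths are in mm, angles in rad, forces in N, time in s.
With the tool pointing down it reaches from about 350 to 875 mm from the base axis. Payload 4.2 kg.
Tool frame: the origin (TCP) lies where the fingers leave the gripper's body, on its centre line; the fingertips stand 73 mm ahead of it and the grasp point (between the pads) lies 54 mm ahead of it (ctrl.pinch_z is the distance from the TCP to the grasp point, in mm); y points along the fingers, x is the direction in which the jaws open and shut, and the axes are right-handed (so a half turn about y gives the same grasp; the last joint's range is limited). The gripper opens to 85 mm and grips with 20 to 120 N. Pads are 22 mm wide; open, the fingers measure 114 mm over their backs; the gripper's body (76 mm by 85 mm) begins 54 mm behind the grasp point. The pads swing forward as they close: fully open they stand 13 mm farther back than shut.
Start: joints at [-0.963, 0.385, 0.008, 0, -1.194, -0.259], TCP at [213.621, -587.338, 303.912] pointing down, gripper open.
Joint ranges: [-3.14, 3.14], [-1.21, 2.06], [-1.07, 1.41], [-3.16, 2.05], [-2.99, -0.16], [-3.1, 3.1]. Speed limits (rad/s): [2.79, 2.79, 3.14, 3.14, 3.14, 3.14].

INTERFACE

Orientations are given as a 3x3 rotation matrix whose columns are the frame's x, y, z axes.
In Python, from station import ctrl, fingers, planner, imaging, finish_job, models gives the robot as it stands. The module is installed in compiled form; this text tells all that it offers. Calls block until the motion is done:
- ctrl.movep(position, orientation): joint-space move of the TCP to a pose.
- ctrl.move_linear(position, frame=None, feed=150, threshold=None): straight line of the TCP; frame=None keeps the orientation; feed is the mean speed in mm/s. With threshold (N) it stops when the force on the tool has changed by that much, and returns True; else False.
- ctrl.set_joints(angles): joint-space move.
- fingers.open_gripper() and fingers.close_gripper(effort=None): open the fingers fully, or close them until they stop; effort is the grip in N (None keeps the last).
- ctrl.sleep(seconds).
- planner.inverse_kinematics(position, orientation): joint angles nearest the present ones, or None.
- ctrl.observe(): the state.
- imaging.camera(name): name is "scene" or "top" or "wrist"; returns a dict with "image" (420x560x3 uint8, red, green, blue), "fx", "fy", "cx", "cy" (pixels), "k1" (the pictures are not rectified: a ray, as slopes to the right and down, at radius r is drawn at 1 + k1 r^2 times it, then the intrinsics apply), "world_from_camera" (4x4, takes a point from camera to world coordinates). Camera axes: x right, y up, looking along -z (the intrinsics and any distortion apply to the point x, -y, -z); pixel columns grow to the right and rows downward; lengths in mm; the calibration is good to about 2 mm. A picture is of the moment at which its call begins. There is no depth.
A pose or a line that the arm cannot do raises ctrl.IKError and nothing moves.
- finish_job(): hands the job in, once; it reports no verdict.
Trained networks look in the newest picture that a camera, given by its name, has taken for a name from the list of things; names that differ only in an ending like _2 or _b are one class to them, and where a whole thing is asked for, a point or a joint stands for the part that bears it (a point fixed in the world has none). Each returns a list of dicts, best first, with "confidence" (0 to 1); they miss things now and then, are a little off and sometimes report something else, mostly with a low value. They report only what shows in the picture. A call takes as long as a camera call. They do not tell look-alikes from the thing itself.
- models.search_frame(camera, thing): "extent" ([left, top, width, height] in pixels, round what is visible of it).
- models.silhouettes(camera, thing): "pixels" (420x560 bool, what is visible of it) and "extent" ([left, top, width, height] in pixels, round what is visible of it).
The state is a dict: "clock": time; "joint_positions": joint angles; "qd": joint speeds; "effort": joint torques, N m; "tool_pos": TCP position; "tool_rot": TCP orientation; "wrist_force": force on the tool from outside, world axes, zero at the start; "ft_torque": the same for the moment, N m; "finger_gap": opening from 0.0 (shut) to 1.0 (fully open).
Only numpy, scipy, OpenCV 4.12 (cv2) and the standard library are available. Lean on these libraries where they do the work, as an engineer would, in place of code of your own. Each camera call takes 0.05 s, during which the arm holds its last target. There are 200 camera calls.

TASK

The tall pepper mill has been left standing out in front of the brass gallery rail on the left of the bread counter. Slide it over the counter into the empty place in the row at the rail, close up to the rail and about midway in its place, by pushing it with the fingertips low on its body so that it stays upright: do not pinch it, lift it, tip it or push on its upper half. Leave everything else on the counter where it stands.

Things in the scene. Friction and masses are not known exactly. Their poses are not given: they have to be found in the camera images.
- mill: tall pepper mill of turned dark wood, 215 mm tall, about 0.45 kg, round. Foot: cylinder 56 mm in diameter up to 34 mm; above it narrows: 51 mm at 40 up, 43 at 62, waist 37 at 100. Origin: centre of its underside, on the counter (z = 0); z axis up. Friction on the counter 0.5 to 0.7: pushed higher than about 35 mm it may tip instead of sliding
- mill_top: the upper half of the pepper mill, from the waist at 100 mm to the steel finial at 215 mm, 51 mm in diameter at its widest. Not to be pushed on. Fixed to the mill; origin on the mill's axis 100 mm above its underside
- rail: brass gallery rail fixed on the counter: 10 mm bars at 22 and 50 mm up, posts 68 mm tall, 356 mm long, short returns at the ends, open in front. Origin on the counter, middle of the row line. x axis from the open front to the long bars (about the robot's left); y along them, towards the robot. Front face of the bars at x = +35 mm; returns at y = +-172, x = -12 to 40. Places at y = -105, 0, +105 on the row line; two are taken
- place: the empty place in the row, an unmarked bare spot on the counter: one of the three, between the two neighbours or at one end beside a return of the rail. Origin on the counter in its middle, on the row line; axes parallel to the rail's. A mill that touches the long bars has its axis at x = +7 mm here
- oil: the oil bottle, green glass with a pouring spout, 66 mm in diameter, 268 mm tall, 0.75 kg, loose, standing in one of the two taken places. Origin: centre of its underside
- salt: the salt mill, of the same dark wood, 56 mm in diameter but only 139 mm tall, 0.26 kg, loose, standing in the other taken place. Origin: centre of its underside
- ramekin: an empty white bowl, 84 mm in diameter, 45 mm tall, loose, on the right, behind the mill as seen from the rail, nearer to or farther from the robot. Origin: centre of its underside
- jam: a low jam jar, 66 mm in diameter, 61 mm tall, loose, beside it, in the other of these two spots. Origin: centre of its underside
- tongs: bread tongs lying flat, 235 mm long, 16 mm high, on the left, near the robot. Origin under their middle
- plate: a white side plate, 150 mm in diameter, 18 mm high, on the right, near the robot. Origin: centre of its underside
- knife: a butter knife lying flat, 185 mm long, 8 mm high, far right. Origin under its middle
There are look-alikes about, which are no part of the job. What is shaped like the salt but green or turquoise is not meant.

How it is judged:
By the outcome, as a careful person would: the job done as asked, in the order asked, and still so for the second after the job is handed in, with the robot touching nothing.
It also fails if it takes over 54 s, if anything falls off the work surface, if the arm or the gripper's body presses on something with over 40 N, if the wrist force passes 120 N, or if a joint passes its speed limit or range.

## Working session

There is one attempt and no reset: what is moved stays moved. The work goes in short steps, each a Python script; the robot and the scene stay as the last script left them, time stands still between calls to the robot, and variables do not carry over. Pictures are saved under pics/ and viewed, about 8 in all and at most 12, crops included, and the job is handed in when it is done.

```bash
mkdir -p pics; cat > h.py <<'E'
import numpy as np, cv2
from station import ctrl, fingers, planner, imaging, finish_job, models
def ray(c,u,v):
    x,y=(u-c["cx"])/c["fx"],(v-c["cy"])/c["fy"]
    xd,yd=x,y
    for _ in range(20):
        s=1+c["k1"]*(x*x+y*y); x,y=xd/s,yd/s
    T=np.array(c["world_from_camera"]); d=T[:3,:3]@np.array([x,-y,-1.])
    return T[:3,3],d
def at_z(c,u,v,z):
    o,d=ray(c,u,v); return o+d*(z-o[2])/d[2]
def proj(c,p):
    T=np.array(c["world_from_camera"]); q=T[:3,:3].T@(np.array(p,float)-T[:3,3])
    x,y=q[0]/-q[2],-q[1]/-q[2]; s=1+c["k1"]*(x*x+y*y)
    return np.array([c["cx"]+c["fx"]*x*s,c["cy"]+c["fy"]*y*s])
def save(c,n): cv2.imwrite("pics/"+n,cv2.cvtColor(c["image"],cv2.COLOR_RGB2BGR))
E
python3 - <<'E'
from h import *
np.set_printoptions(precision=1,suppress=True)
for n in ("scene","top"):
    c=imaging.camera(n); save(c,n+"0.png"); print(n,np.array(c["world_from_camera"])[:3,3],c["fx"],c["k1"])
    for t in ("mill","mill_top","rail","place","oil","salt","ramekin","jam","tongs","plate","knife"):
        for r in models.search_frame(n,t)[:4]:
            l,tp,w,h=r["extent"]; print(t,round(r["confidence"],2),np.array(r["extent"]),"base@z0",at_z(c,l+w/2,tp+h,0)[:2],"mid@z0",at_z(c,l+w/2,tp+h/2,0)[:2])
s=ctrl.observe(); print(s["clock"],s["tool_rot"])
E
```

```text
scene [1060.5  488.1  912.1] 435.67709824310884 -0.07222465014676396
mill 0.7 [255.9 176.5  22.1  66. ] base@z0 [520.4 -63. ] mid@z0 [ 430.5 -152.2]
mill_top 0.94 [258.5 178.5  18.8  35.6] base@z0 [ 441.9 -137. ] mid@z0 [ 388.7 -189.6]
mill_top 0.65 [206.  174.3  20.5  29.1] base@z0 [ 517.5 -278.7] mid@z0 [ 475.8 -327.5]
rail 0.56 [247.  242.4 133.  109.6] base@z0 [675.9 237.4] mid@z0 [565.9 143.2]
place 0.48 [301.9 255.5  25.2  45.3] base@z0 [572.1 151.7] mid@z0 [520.7 107.8]
oil 0.6 [262.2 244.4  32.3  80.7] base@z0 [681.4 133.9] mid@z0 [599.2  55.4]
salt 0.9 [242.1 246.   24.6  45.2] base@z0 [654.5  25.9] mid@z0 [605.9 -24.1]
salt 0.85 [304.  255.5  23.5  46.4] base@z0 [572.4 155.9] mid@z0 [519.8 111.2]
ramekin 0.65 [172.7 196.5  28.8  24.5] base@z0 [ 622.7 -284.2] mid@z0 [ 592.  -323.5]
jam 0.61 [208.1 174.5  20.9  27.1] base@z0 [ 507.7 -279.6] mid@z0 [ 468.4 -325.1]
tongs 0.76 [442.6 256.5  27.6  78.1] base@z0 [414.4 452.5] mid@z0 [316.  399.9]
plate 0.8 [218.6 132.3  45.3  25. ] base@z0 [ 316.6 -385.8] mid@z0 [ 269.8 -436.3]
knife 0.48 [258.3 176.6  17.4  38.2] base@z0 [ 445.7 
[... 753 characters left out ...]
3.8 147.5  29.5  29.8] base@z0 [ 579.3 -301.9] mid@z0 [ 623.7 -302.1]
jam 0.72 [347.9 193.9  25.7  27.6] base@z0 [ 449.4 -308.1] mid@z0 [ 489.7 -308.2]
tongs 0.77 [ 94.2 226.   42.   72.7] base@z0 [214.8 395. ] mid@z0 [318.6 400.2]
tongs 0.54 [276.2 186.1  14.7  16.9] base@z0 [499.7 -83.5] mid@z0 [524.5 -83.1]
plate 0.87 [376.6 251.2  48.4  52. ] base@z0 [ 217. -423.] mid@z0 [ 290.7 -423.4]
plate 0.64 [196.4 168.3  21.5  23.5] base@z0 [528.9 140.1] mid@z0 [563.7 141.3]
plate 0.22 [342.4 145.8  32.6  31.2] base@z0 [ 580.2 -302.4] mid@z0 [ 626.7 -302.5]
knife 0.68 [411.6 215.7  57.9  23.2] base@z0 [ 402.5 -540.4] mid@z0 [ 436.2 -541. ]
1.2 [[-0.3  0.  -0.9]
 [ 0.9 -0.  -0.3]
 [-0.  -1.   0. ]]
```

```bash
python3 - <<'E'
import cv2,numpy as np
a=cv2.imread("pics/scene0.png")[120:370,150:480]; b=cv2.imread("pics/top0.png")[90:310,80:480]
cv2.imwrite("pics/s1.png",cv2.resize(a,None,fx=2.4,fy=2.4,interpolation=2)); cv2.imwrite("pics/t1.png",cv2.resize(b,None,fx=2,fy=2,interpolation=2))
E
```

```text
(no output)
```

View pics/s1.png

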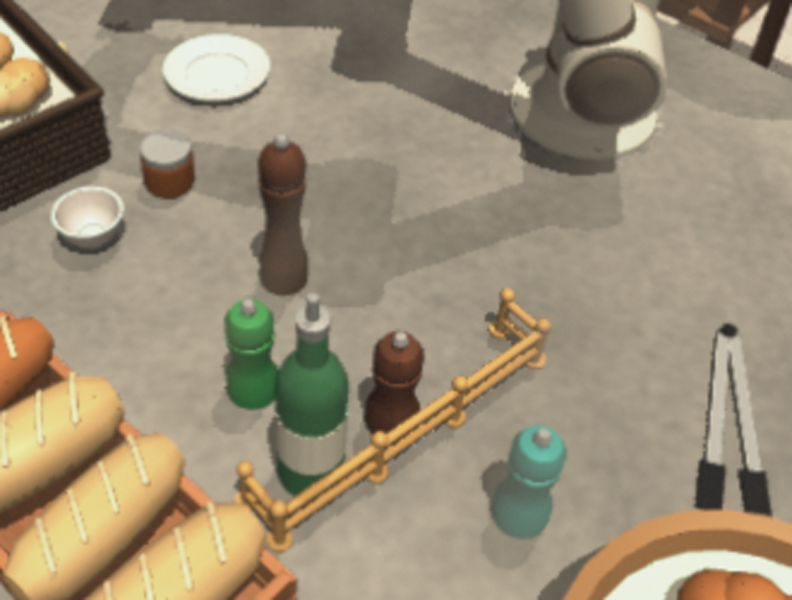

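View pics/t1.png

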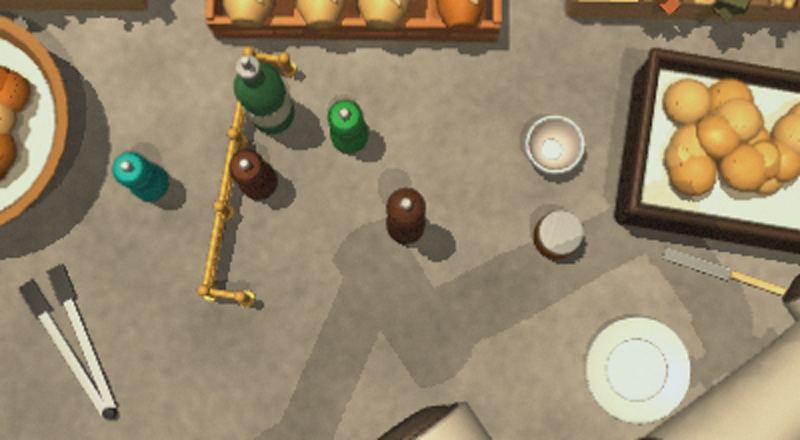

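Two views show the following. Full-picture pixel = crop/2.4 + (150,120) for the scene view, crop/2 + (80,90) for the top view.
- **Mill:** the tall dark pepper mill is at scene crop (283,215), top crop (405,215).
- **What could be taken for it:** the short dark salt at scene crop (397,380), in the middle place; a green salt-shaped shaker at (250,355), out in front; a turquoise one at (528,480), behind the rail. The oil bottle is at (312,400), in the far place.
- **Empty place:** the end nearest the robot, y = +105.

Next I fit the rail and mill poses.

```bash
cat >> h.py <<'E'
from scipy.optimize import least_squares, minimize
PROF={"mill":[(0,28),(34,28),(40,25.5),(62,21.5),(100,18.5),(125,22),(150,25.5),(185,24),(200,15),(206,6),(215,5)],
"salt":[(0,28),(30,28),(55,20),(80,22),(105,25),(125,14),(139,5)],"oil":[(0,33),(140,33),(190,15),(220,14),(268,6)]}
A=np.linspace(0,2*np.pi,24,endpoint=False)
def render(c,xy,prof):
    m=np.zeros((420,560),np.uint8); rings=[np.array([proj(c,(xy[0]+r*np.cos(a),xy[1]+r*np.sin(a),z)) for a in A]) for z,r in prof]
    for a,b in zip(rings,rings[1:]):
        cv2.fillConvexPoly(m,cv2.convexHull(np.round(np.vstack([a,b])*16).astype(np.int32)),1,shift=4)
    return m>0
def fit(name,views,x0,prof=None):
    "views: list of (cam,mask)"
    prof=prof or PROF[name]
    def cost(p): return -sum((lambda r:(r&m).sum()/(r|m).sum())(render(c,p,prof)) for c,m in views)/len(views)
    r=minimize(cost,x0,method="Nelder-Mead",options=dict(initial_simplex=np.array(x0)+[[-12,-8],[12,-8],[0,14]],xatol=.3,fatol=1e-4))
    return r.x,-r.fun
def mask(n,name,c,x0):
    best=None
    pr=render(c,x0,PROF[name])
    for r in models.silhouettes(n,name):
        i=(r["pixels"]&pr).sum()/(r["pixels"]|pr).sum()
        if best is None or i>best[0]: best=(i,r["pixels"],r["confidence"])
    return best
E
python3 - <<'E'
from h import *
np.set_printoptions(precision=1,suppress=True)
cs={n:imaging.camera(n) for n in("scene","top")}
S=np.array([(508,296),(543,326),(460,384),(381,440),(281,508),(246,470)])/2.4+[150,120]
T=np.array([(247,298),(207,291),(222,209),(236,132),(250,53),(288,67)])/2+[80,90]
L=np.array([(-12,172),(40,172),(40,57),(40,-57),(40,-172),(-12,-172)])
def W(p,l): 
    c,s=np.cos(p[2]),np.sin(p[2]); return np.c_[p[0]+c*l[:,0]-s*l[:,1],p[1]+s*l[:,0]+c*l[:,1]]
def f(p,w):
    P=W(p,L); r=[]
    if "s" in w: r+=[proj(cs["scene"],(*P[i],p[3]))-S[i] for i in range(6)]
    if "t" in w: r+=[proj(cs["top"],(*P[i],p[3]))-T[i] for i in range(6)]
    return np.ravel(r)
for w in ("st",):
    r=least_squares(f,[560,150,1.6,64],args=(w,),loss="soft_l1"); print(w,r.x,np.round(r.x[2],4)); print(f(r.x,w).reshape(-1,2).T)
p=r.x; pl=W(p,np.array([[0,105.],[0,0],[0,-105]])); print("places",pl)
def tol(q): c,s=np.cos(p[2]),np.sin(p[2]); d=np.array(q)-p[:2]; return np.array([c*d[0]+s*d[1],-s*d[0]+c*d[1]])
for name,x0 in(("mill",(500,-83)),("salt",tuple(pl[1])),("oil",tuple(pl[2]))):
    v=[]
    for n,c in cs.items():
        imaging.camera(n); b=mask(n,name,c,x0)
        if b: print(name,n,"iou0 %.2f conf %.2f"%(b[0],b[2])); v.append((c,b[1])); print("  single",fit(name,[v[-1]],x0))
    q=fit(name,v,x0); print(name,q,"rail",tol(q[0]))
E
```

```text
st [558.5 131.4   1.4  52.5] 1.4264
[[-1.4 -1.2  0.4 -2.8 -1.3 -0.7 -2.3 -0.6 -0.7 -0.4 -0.1 -1.3]
 [ 0.1  0.  -1.   0.8  0.3 -0.4  0.5  1.   1.7  1.   1.7 -2.5]]
places [[454.5 146.5]
 [558.5 131.4]
 [662.4 116.3]]
mill scene iou0 0.92 conf 0.94
  single (array([499.8, -81.7]), np.float64(0.9283970707892596))
mill top iou0 0.82 conf 0.76
  single (array([503.1, -80.8]), np.float64(0.8772635814889336))
mill (array([501. , -80.4]), np.float64(0.9048887710294073)) rail [-217.8   26.3]
salt scene iou0 0.81 conf 0.78
  single (array([558.7, 134.1]), np.float64(0.8241639697950378))
salt top iou0 0.79 conf 0.56
  single (array([563.2, 136.5]), np.float64(0.9436008676789588))
salt (array([562.3, 136.2]), np.float64(0.862215870423302)) rail [ 5.3 -3.1]
oil scene iou0 0.86 conf 0.89
  single (array([659.3, 113.7]), np.float64(0.8805748265609514))
oil top iou0 0.85 conf 0.72
  single (array([668.9, 120.7]), np.float64(0.9647473560517039))
oil (array([667.3, 120.7]), np.float64(0.8861068026938008)) rail [   5.1 -109.2]
```

```bash
cat >> h.py <<'E'
TH=1.4264; RO=np.array([558.5,131.4])
def r2w(x,y): c,s=np.cos(TH),np.sin(TH); return RO+[c*x-s*y,s*x+c*y]
def w2r(q): c,s=np.cos(TH),np.sin(TH); d=np.array(q)-RO; return np.array([c*d[0]+s*d[1],-s*d[0]+c*d[1]])
def frame(d,t,sgn):
    "d: horizontal unit push direction; t: tilt from vertical; sgn: side of jaw axis"
    a=np.array([d[0]*np.sin(t),d[1]*np.sin(t),-np.cos(t)]); x=sgn*np.array([-d[1],d[0],0]); return np.c_[x,a,np.cross(x,a)]
def tcp(tip,R,L=73): return np.array(tip)-L*R[:,1]
E
python3 - <<'E'
from h import *
np.set_printoptions(precision=2,suppress=True)
mill=np.array([501,-80.5])
for t in (45,55,65):
  for sgn in(1,-1):
    for ang,pts in ((29,[(mill,-80),(mill,-36),(r2w(-75,105),-36)]),(0,[(r2w(-75,105),-80),(r2w(-75,105),-36),(r2w(7,105),-36)])):
      th=TH+np.radians(ang); d=np.array([np.cos(th),np.sin(th)]); R=frame(d,np.radians(t),sgn)
      print(t,sgn,ang,[planner.inverse_kinematics(tcp((*(p+o*d),z),R),R) for p,o in pts for z in ((12,100) if o==-80 else (12,))])
fingers.close_gripper(20)
R=np.array(ctrl.observe()["tool_rot"]); 
c,s=0,1
q=planner.inverse_kinematics([430,0,420],R); print(q)
if q is not None:
    ctrl.movep([430,0,420],R); cam=imaging.camera("wrist"); save(cam,"w1.png"); print(np.array(cam["world_from_camera"])[:3], ctrl.observe()["clock"])
    print([(r["extent"],r["confidence"]) for r in models.search_frame("wrist","rail")])
E
```

```text
45 1 29 [array([-0.34,  0.81,  0.14, -0.58, -1.49,  0.92]), array([-0.34,  0.7 ,  0.18, -0.57, -1.62,  0.84]), array([-0.29,  0.77,  0.06, -0.6 , -1.43,  0.92]), array([-0.08,  0.65, -0.19, -0.75, -1.24,  0.88])]
45 1 0 [array([-0.29,  0.56, -0.37, -0.95, -1.04,  0.82]), array([-0.27,  0.39, -0.35, -0.88, -1.15,  0.63]), array([-0.2 ,  0.55, -0.39, -1.  , -0.99,  0.79]), array([-0.04,  0.53, -0.4 , -1.1 , -0.91,  0.73])]
45 -1 29 [array([-0.34,  0.81,  0.14, -0.58, -1.49, -2.22]), array([-0.34,  0.7 ,  0.18, -0.57, -1.62, -2.3 ]), array([-0.29,  0.77,  0.06, -0.6 , -1.43, -2.23]), array([-0.08,  0.65, -0.19, -0.75, -1.24, -2.26])]
45 -1 0 [array([-0.29,  0.56, -0.37, -0.95, -1.04, -2.32]), array([-0.27,  0.39, -0.35, -0.88, -1.15, -2.51]), array([-0.2 ,  0.55, -0.39, -1.  , -0.99, -2.35]), array([-0.04,  0.53, -0.4 , -1.1 , -0.91, -2.41])]
55 1 29 [array([-0.38,  0.89,  0.23, -0.65, -1.66,  0.94]), array([-0.38,  0.78,  0.26, -0.66, -1.77,  0.86]), array([-0.34,  0.85,  0.14, -0.68, -1.6 ,  0.95]), array([-0.14,  0.74, -0.13, -0.82, -1.39,  0.96])]
55 1 0 [array([-0.38,  0.65, -0.33,
[... 933 characters left out ...]
[-0.38,  0.74, -0.33, -1.15, -1.3 ,  1.06]), array([-0.24,  0.73, -0.36, -1.28, -1.23,  1.06])]
65 -1 29 [array([-0.42,  0.97,  0.32, -0.73, -1.82, -2.19]), array([-0.42,  0.86,  0.33, -0.75, -1.92, -2.28]), array([-0.38,  0.93,  0.22, -0.75, -1.76, -2.18]), array([-0.2 ,  0.83, -0.07, -0.88, -1.54, -2.13])]
65 -1 0 [array([-0.45,  0.75, -0.3 , -1.09, -1.34, -2.08]), array([-0.45,  0.57, -0.29, -1.06, -1.43, -2.25]), array([-0.38,  0.74, -0.33, -1.15, -1.3 , -2.08]), array([-0.24,  0.73, -0.36, -1.28, -1.23, -2.08])]
[ 0.38 -0.03 -0.22 -0.   -1.38 -1.6 ]
[[ -0.34  -0.89  -0.3  352.62]
 [  0.94  -0.32  -0.11 -27.79]
 [  0.    -0.32   0.95 490.88]] 4.9917
[([278.0, 151.6, 184.8, 233.2], 0.57)]
```

View pics/w1.png

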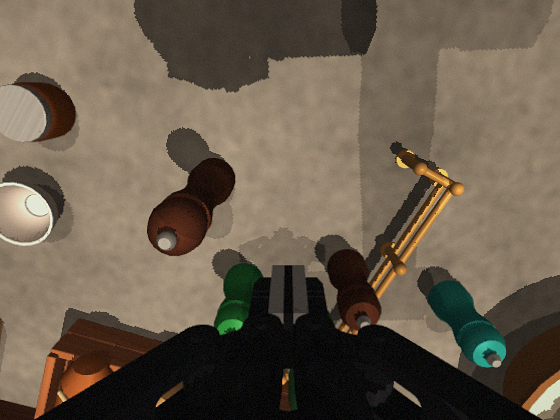

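The close wrist view shows the tall dark mill at (190,205), foot at (212,180), steel finial at (165,240). That confirms the choice. The green one at (238,300) and turquoise one at (465,320) are not it. The rail's near corner post top is at (457,188), with the next post at (401,270) and the return's front post near (403,158). I use these to refine the rail.

```bash
python3 - <<'E'
from h import *
np.set_printoptions(precision=1,suppress=True)
c=imaging.camera("wrist"); save(c,"w1b.png")
for nm,u,v,zs in(("corner",457,188,(55,64)),("corner base",441,173,(0,4)),("post2",401,270,(55,64)),("front post",404,158,(55,64)),("front base",396,148,(0,4)),("bend near front",421,169,(55,64))):
    for z in zs:
        q=at_z(c,u,v,z)[:2]; print(nm,z,q,w2r(q))
b=mask("wrist","mill",c,(501,-80.5)); print(b[0],b[2],fit("mill",[(c,b[1])],(501,-80.5)))
b=mask("wrist","salt",c,(561,135)); print(b[0],b[2])
im=cv2.imread("pics/w1b.png")[130:300,330:500]; cv2.imwrite("pics/w1c.png",cv2.resize(im,None,fx=3.5,fy=3.5,interpolation=2))
E
```

```text
corner 55 [396.8 203.4] [ 48.  170.3]
corner 64 [395.9 198.6] [ 43.1 170.6]
corner base 0 [391.2 202.9] [ 46.7 175.9]
corner base 4 [390.9 201. ] [ 44.8 175.9]
post2 55 [519.  187.9] [50.2 47.2]
post2 64 [515.6 183.4] [45.3 50. ]
front post 55 [385.4 128.4] [-27.9 170.9]
front post 64 [384.7 125.2] [-31.2 171.1]
front base 0 [381.1 132.6] [-24.3 175.7]
front base 4 [380.9 131.3] [-25.6 175.8]
bend near front 55 [390.5 152.8] [ -3.  169.4]
bend near front 64 [389.7 149.1] [ -6.8 169.6]
0.9350237717908082 0.71 (array([501.9, -79.5]), np.float64(0.9596385542168675))
0.8819875776397516 0.68
```

View pics/w1c.png

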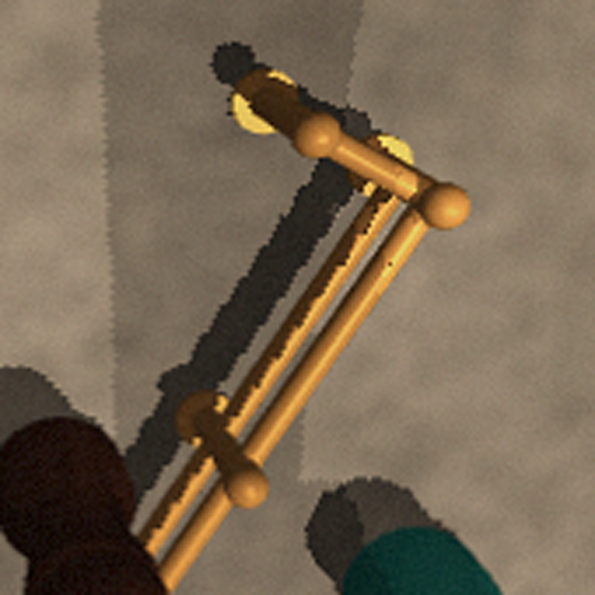

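```bash
sed -i 's/^TH=1.4264; RO=.*/TH=1.4264; RO=np.array([558.5,131.4])+3.5*np.array([np.cos(1.4264),np.sin(1.4264)])-2*np.array([-np.sin(1.4264),np.cos(1.4264)])/' h.py
cat >> h.py <<'E'
T=np.radians(55)
def locate(x0,names=("scene","top"),verbose=True):
    v=[]
    for n in names:
        c=imaging.camera(n); b=mask(n,"mill",c,x0)
        if b and b[0]>.3: v.append((c,b[1])); 
        if b and verbose: print(n,"iou0 %.2f"%b[0], *(fit("mill",[(c,b[1])],x0) if b[0]>.3 else ()))
    return fit("mill",v,x0)[0] if v else None
E
python3 - <<'E'
from h import *
np.set_printoptions(precision=1,suppress=True)
m=np.array([501.5,-80]); g=r2w(-75,105); d=(g-m)/np.linalg.norm(g-m); print("rail mill",w2r(m),"goal",g,"d",d)
R=frame(d,T,-1); start=m-85*d
ctrl.movep(tcp((*start,230),R),R)
ctrl.move_linear(tcp((*start,35),R),R,feed=150)
hit=ctrl.move_linear(tcp((*start,-8),R),R,feed=15,threshold=3)
o=ctrl.observe(); tip=o["tool_pos"]+73*R[:,1]; print(hit,"tip centre z at touch",tip,o["wrist_force"],o["clock"])
p=np.array(o["tool_pos"]); p[2]+=6; ctrl.move_linear(p,R,feed=40)
print(locate(m)); save(imaging.camera("scene"),"s2.png"); print(ctrl.observe()["clock"])
im=cv2.imread("pics/s2.png")[120:300,150:390]; cv2.imwrite("pics/s2c.png",cv2.resize(im,None,fx=3,fy=3,interpolation=2))
E
```

```text
rail mill [-220.9   28. ] goal [446.3  75.5] d [-0.3  0.9]
True tip centre z at touch [ 529.9 -160.1    7. ] [ 1.1 -0.3  3.3] 9.3667
scene iou0 0.89 [499.4 -82.6] 0.912718204488778
[499.4 -82.6]
9.9417
```

View pics/s2c.png

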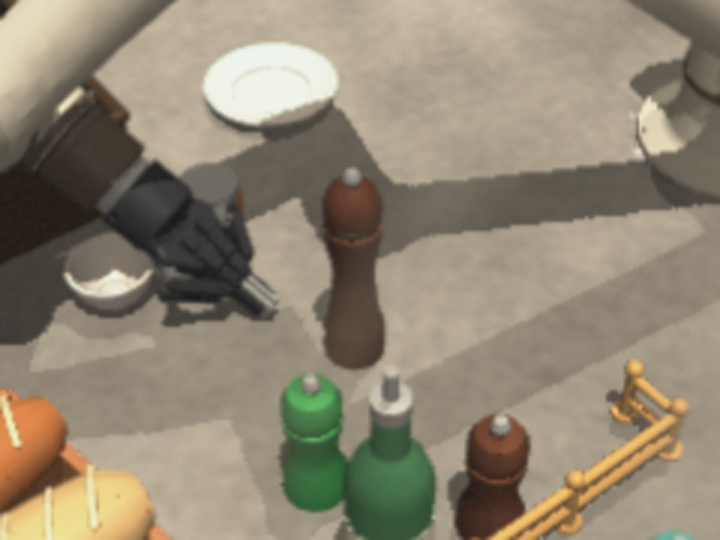

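The fingertips are at crop (270,305), low, with the mill upright ahead at (355,300). Counter touch confirmed the 73 mm tip length. Next is the first half of leg 1.

```bash
python3 - <<'E'
from h import *
np.set_printoptions(precision=1,suppress=True)
m=np.array([501.5,-80]); g=r2w(-75,105); d=(g-m)/np.linalg.norm(g-m)
R=frame(d,T,-1)
print(ctrl.move_linear(tcp((*(m+47*d),13),R),R,feed=60,threshold=15)); print(ctrl.observe()["wrist_force"])
e=m+80*d; print("expected",e); q=locate(e)
print(q,"along/lateral err",(q-e)@d,(q-e)@[-d[1],d[0]],ctrl.observe()["clock"])
c=imaging.camera("scene"); save(c,"s3.png")
im=cv2.imread("pics/s3.png")[120:300,150:390]; cv2.imwrite("pics/s3c.png",cv2.resize(im,None,fx=3,fy=3,interpolation=2))
E
```

```text
False
[-0.2 -1.4 -0.8]
expected [474.7  -4.6]
scene iou0 0.86 [478.6  -5.6] 0.8818770226537217
[478.6  -5.6] along/lateral err -2.229900971883181 -3.335374433567093 12.4917
```

View pics/s3c.png

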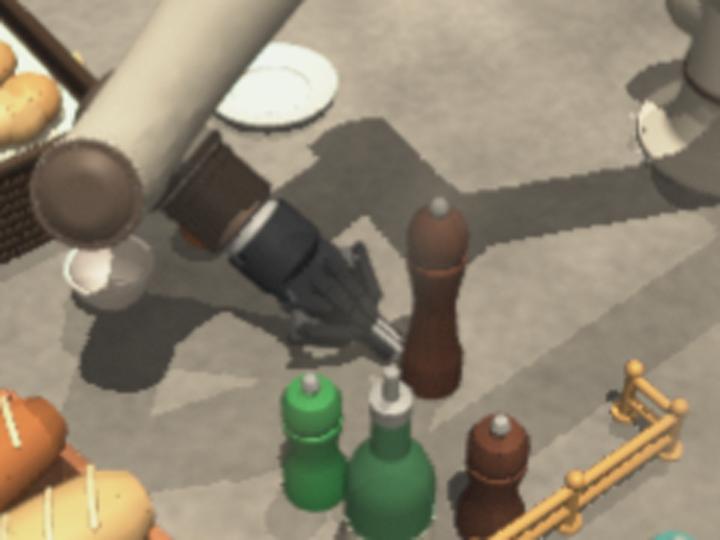

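The mill is upright, sliding straight, with the tip on its foot at crop (400,355). I continue with the rest of leg 1 and then re-aim.

```bash
python3 - <<'E'
from h import *
np.set_printoptions(precision=1,suppress=True)
m=np.array([501.5,-80]); g=r2w(-75,105); d=(g-m)/np.linalg.norm(g-m); L=np.linalg.norm(g-m)
R=frame(d,T,-1)
print(ctrl.move_linear(tcp((*(m+(L-33)*d),13),R),R,feed=60,threshold=15),ctrl.observe()["wrist_force"])
ctrl.move_linear(tcp((*(m+(L-90)*d),13),R),R,feed=120)
ctrl.move_linear(tcp((*(m+(L-100)*d),60),R),R,feed=150)
q=locate(g); print(q,"rail",w2r(q),ctrl.observe()["clock"])
c=imaging.camera("wrist"); b=mask("wrist","mill",c,q); print("wrist",b and (b[0],fit("mill",[(c,b[1])],q)))
save(c,"w4.png")
E
```

```text
False [ 0.1 -0.1 -0.8]
scene iou0 0.86 [449.7  73.8] 0.8972762645914397
[449.7  73.8] rail [-76.2 101.4] 15.4
wrist (np.float64(0.9422241068588996), (array([449. ,  77.8]), np.float64(0.9814048446725155)))
```

```bash
python3 - <<'E'
from h import *
np.set_printoptions(precision=1,suppress=True)
m=np.array([449.3,76.]); g=r2w(7,105); L=np.linalg.norm(g-m); d=(g-m)/L; print("L",L,d)
R=frame(d,T,-1)
ctrl.movep(tcp((*(m-95*d),60),R),R)
ctrl.move_linear(tcp((*(m-85*d),13),R),R,feed=120)
print(ctrl.move_linear(tcp((*(m+(L-33-30)*d),13),R),R,feed=60,threshold=15),ctrl.observe()["wrist_force"])
q=locate(m+(L-30)*d); print(q,"rail",w2r(q),ctrl.observe()["clock"])
c=imaging.camera("scene"); save(c,"s5.png")
im=cv2.imread("pics/s5.png")[170:370,220:440]; cv2.imwrite("pics/s5c.png",cv2.resize(im,None,fx=3,fy=3,interpolation=2))
E
```

```text
L 81.08895903344944 [0.1 1. ]
False [ 0.2 -1.1 -1.1]
scene iou0 0.87 [456.8 126.7] 0.8805409466566492
top iou0 0.37 [464.9 124.2] 0.4057971014492754
[458.6 127.1] rail [-22.2 100.2] 18.475
```

View pics/s5c.png

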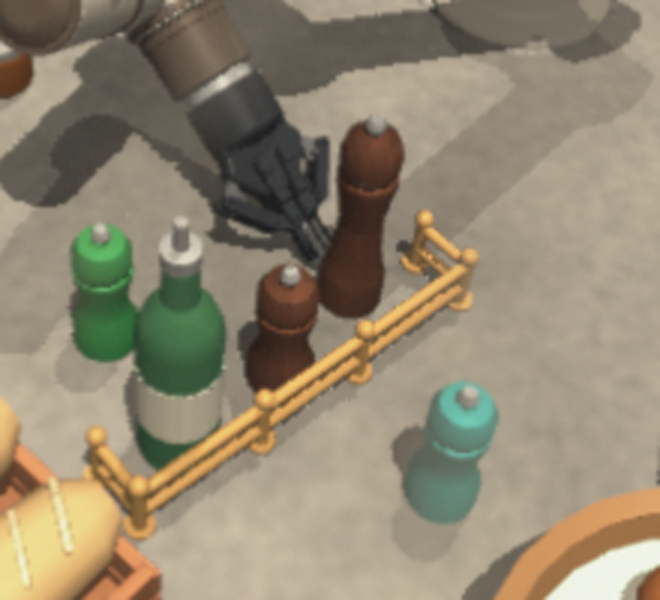

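The mill is upright at crop (352,220), with its foot at (350,295), between the salt and the return, a little short of the bars. Final slow push until contact with the rail.

```bash
python3 - <<'E'
from h import *
np.set_printoptions(precision=1,suppress=True)
m=np.array([449.3,76.]); g=r2w(7,105); L=np.linalg.norm(g-m); d=(g-m)/L
R=frame(d,T,-1)
hit=ctrl.move_linear(tcp((*(m+(L-33+10)*d),13),R),R,feed=20,threshold=5)
o=ctrl.observe(); tip=o["tool_pos"]+73*R[:,1]; a=(tip[:2]-m)@d; print(hit,"tip along",a,"expected",L-33,o["wrist_force"],o["clock"])
ctrl.sleep(.2); print(ctrl.observe()["wrist_force"])
ctrl.move_linear(tcp((*(m+(a-70)*d),13),R),R,feed=80)
ctrl.move_linear(tcp((*(m+(a-150)*d),120),R),R,feed=200)
q=locate(g); print(q,"rail",w2r(q),ctrl.observe()["clock"])
c=imaging.camera("wrist"); save(c,"w6.png"); b=mask("wrist","mill",c,g)
if b and b[0]>.3: f=fit("mill",[(c,b[1])],g); print("wrist",f,w2r(f[0]))
save(imaging.camera("scene"),"s6.png")
a=cv2.resize(cv2.imread("pics/s6.png")[200:370,230:400],(400,400)); b=cv2.resize(cv2.imread("pics/w6.png"),(533,400)); cv2.imwrite("pics/f6.png",np.hstack([a,b[:,66:466]]))
E
```

```text
True tip along 49.86665158423108 expected 48.08895903344944 [ 0.1 -1.9  0.8] 19.9667
[ 0.5  0.4 -1. ]
scene iou0 0.84 [456.  153.5] 0.85932944606414
top iou0 0.89 [459.9 156.2] 0.947098976109215
[459.7 156.3] rail [  6.9 103.3] 22.2
```

View pics/f6.png

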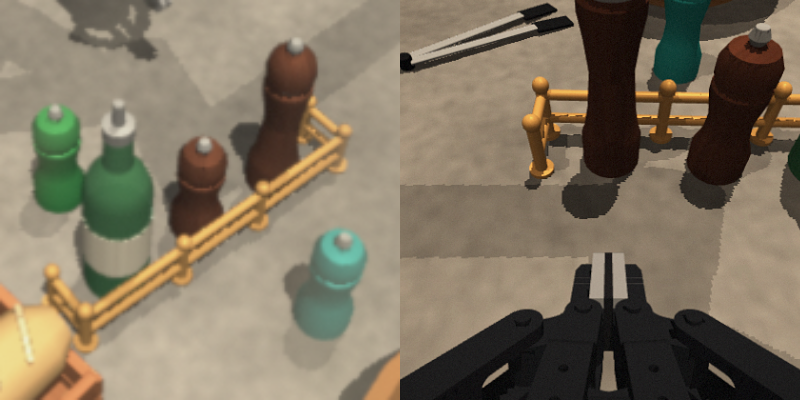

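The left half shows the mill upright at (283,130), close against the bars between the salt (200,190) and the near return (325,120). The wrist view on the right agrees: foot at (612,165), bare counter on both sides. Handing in.

```bash
python3 - <<'E'
from h import *
print(ctrl.observe()["clock"]); finish_job()
E
```

```text
22.35
the job is handed in; nothing more can be done
```

I slid the pepper mill into the empty place at the robot's end of the rail and handed the job in at 22.4 s.

**How:** I pushed it with shut, tilted fingertips about 20 mm up on its foot: one diagonal leg, then one leg square to the rail. I stopped on contact with the rail and drew the gripper well clear.

**Last checks:**
- **Position:** fitting both cameras put the mill's axis at about x = +6.9, y = +103 in the rail frame. Touching the bars is +7, and the middle of the place is +105.
- **Contact:** the rail contact came within 2 mm of where I expected it.
- **Upright:** both final pictures show the mill upright, with bare counter on both sides.
- **Neighbours:** the salt, the oil and the rest looked unmoved in the final pictures, but I did not re-measure them.

**What disagreed or failed:**
- My first rail fit was about 4 mm off, so I corrected it from a wrist picture.
- The single-camera fits of the mill differed by about 4 mm.
- The top camera mostly could not see the mill while the arm was over it.
- In the last wrist picture the mill was cut off at the top, so it gave no fit there.

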